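Lock the tray magazine and peel off the top tray

TASK

Push the tray carriage fully home (away from the turn button's end), then swing the turn button all the way across behind it to lock it. Then take the top tray by its upright corner tab and peel it off the clinging stack, raising that corner first while the diagonally opposite corner stays down in the stack, and finish while still holding the tray up, level and open side up, with its middle above the middle of the black rubber mat, at least 15 cm above the bench. Leave the wax tin and the tape measure where they are.

Things in the scene. Friction and masses are not known exactly. Their poses are not given: they have to be found in the camera images.
- magazine: Fixed tray magazine: dark steel base plate 250 x 190 x 12 mm on the bench. Origin: centre of its underside. x: the direction in which the carriage slides home (roughly away from the robot), y: to the left of that, z up. An aluminium carriage plate (170 x 124 mm, 13 to 21 mm above the bench) slides on it with a nest of grey trays.
- carriage (a joint): Position of the carriage on its slide, 0 (out, at the start) to 0.040 m (home, against its stop); grows along the magazine's x. It has about 2 N of friction and stays where left. While it is not home its plate blocks the turn button.
- push_lip (a point): Middle of the top edge of the outer face (looking along the magazine's -x) of the upright push lip at the carriage's front left. The lip is 8 mm thick (x), 44 mm wide (y), its top 55 mm above the bench; the base plate's top below is at 12 mm. Axes as the magazine's; moves with the carriage.
- turn_button (a joint): Angle of the turn button, a flat steel arm on a vertical pivot at the base plate's front right: 0 to 0.25 at the start, 0 = arm along the magazine's -x; 1.57 rad = along the magazine's +y, across behind the carriage plate (locked). Grows clockwise from above. Takes about 0.05 N m and stays where left.
- button_post (a point): Centre of the top of the upright black round post near the tip of the turn button's arm: diameter 14 mm, post from 24 to 64 mm above the bench, 48 mm from the pivot. Pinch it or push it.
- button_pivot (a point): The turn button's vertical pivot axis, at the height of the base plate's top (12 mm above the bench).
- tray_tab (a point): Upright pull tab across the front right corner of the top tray (the only loose tray): 8 mm thick, 28 mm wide, 28 mm high above the rim; this point is on its middle plane, 20 mm above the rim. Seated: rim 57 mm, this point 77 mm above the bench. Axes are the tray's (the magazine's while seated). Thickness runs along (-1, -1) in x, y: one finger outside the corner, one inside the tray.
- tray_center (a point): Centre of the top tray, half-way up: grey, flange 136 mm (x) by 104 mm (y), 24 mm high, open at the top (z points out of it), about 0.09 to 0.15 kg. 12 mm above its underside, 45 mm above the bench when seated. tray_tab lies at (-56, -40, +32) mm from here in the tray's axes.
- tray_far_corner (a point): Underside of the top tray's corner diagonally opposite the tab, at (+58, +42, -12) mm from tray_center in the tray's axes; 33 mm above the bench when seated.
- stack_top (a point): Middle of the top tray's underside when seated, 33 mm above the bench; moves with the carriage. Four sprung clips, one mid-side on each side, hook over the flange (tops 67 mm above the bench). Each lets go at about 3 to 5 N of upward pull: a straight pull meets all four at once, but swinging the tab corner up about the opposite corner by 0.25 rad frees them in turn.
- counting_mat: Fixed black rubber mat 170 x 130 x 4 mm lying on the bench at the right, over which the tray is shown. Origin: centre of its underside.
- tin_center (a point): Centre of the round wax tin, 68 mm across, 34 mm high, standing loose on the bench. A bystander.
- tape_center (a point): Centre of the tape measure, 62 x 84 x 31 mm, lying loose on the bench. A bystander.

How it is judged:
By the outcome, as a careful person would: the job done as asked, in the order asked, and still so for the second after the job is handed in, while the arm keeps its last pose, push and grip.
It also fails if it takes over 67 s, if anything falls off the work surface, if the arm or the gripper's body presses on something with over 40 N, if the wrist force passes 120 N, or if a joint passes its speed limit or range.

ROBOT

A 6-joint arm with a two-finger parallel gripper is mounted at the origin on a cart in front of the work surface, level with it; the furniture and walls round the work are solid. World frame = base frame: x ahead of the robot, y to its left, z up, the work surface at z = 0. Lengths are in mm, angles in rad, forces in N, time in s.
With the tool pointing down it reaches from about 300 to 775 mm from the base axis. Payload 14.6 kg.
Tool frame: the origin (TCP) lies between the finger pads; the fingertips stand 19 mm ahead of it and the grasp point (between the pads) is the TCP; z points along the fingers, y is the line along which they close (so a half turn about z gives the same grasp; the last joint's range is limited). The gripper opens to 94 mm and grips with 3 to 60 N. Pads are 16 mm wide; open, the fingers measure 119 mm over their backs; the gripper's body (75 mm by 177 mm) begins 78 mm behind the grasp point.
Start: joints at [1.053, 0.3, 1.521, -0, 1.321, -0.067], TCP at [239.623, 495.046, 224.446] pointing down, gripper open.
Joint ranges: [-3.03, 3.03], [-0.79, 2.21], [0.23, 2.52], [-1.04, 4.18], [0, 3.07], [-2.55, 2.55]. Speed limits (rad/s): [2.22, 2.22, 2.57, 3.14, 3.14, 3.14].

INTERFACE

Orientations are given as [roll, pitch, yaw] about the fixed x, y, z axes, in that order (R = Rz(yaw) Ry(pitch) Rx(roll)).
In Python, from cell import monitor, imaging, job, find_in, trace gives the robot as it stands. The module is installed in compiled form; this text tells all that it offers.
- The arm moves only by the tool arm_command, never from a script. Its argument "steps" is a list of rows, each a list of 5 numbers: the opening, from 0 (shut) to 1 (fully open), then the shift along the tool's x, y, z in mm, then the turn about the tool's z in degrees. In form: [[gripper, dx, dy, dz, turn], ...]. A call has 1 to 20 rows; each row is the pose to reach, as a shift and turn from the pose commanded when the call began, along the tool's axes at that moment; what a row does not reach only later rows make up. A row lasts 1/8 s, in which the tool goes at most 62.5 mm and 10.7 degrees, less where a joint would pass 70% of its speed; a pose out of reach is approached as far as the arm can. A call with a gripper value outside its range is refused whole. The fingers move at their own pace and stop on an object; "force" is the grip in N (left out, the last holds). Time passes only in rows, so rows that repeat a pose let the fingers close. It gives the time, the measured TCP pose, the force, the opening and the grip force at its end, in the units of the state.
- monitor.read_state(): the state, without advancing time (a new reading comes with each control period).
- imaging.camera(name): name is "scene" or "top" or "wrist"; returns a dict with "img" (384x512x3 uint8, red, green, blue), "mtx" (3x3 intrinsics, pixels), "view" (4x4, takes a point from world to camera coordinates). Camera axes: x right, y down, z forward; pixel columns grow to the right and rows downward; lengths in mm; the calibration is good to about 2 mm. The wrist camera is an equidistant fisheye: a pixel r from the principal point sees the ray r / f radians off the axis. A picture is of the moment at which its call begins. There is no depth.
- job.sign_off(): hands the job in; it is judged then, once.
Trained networks look in a picture, given as the dict that the camera call returned (one of the last four; its "shot" number tells which), for a name from the list of things; names that differ only in an ending like _2 or _b are one class to them, and where a whole thing is asked for, a point or a joint stands for the part that bears it (a point fixed in the world has none). Each returns a list of dicts, best first, with "p" (0 to 1); they miss things now and then, are a little off and sometimes report something else, mostly with a low value. They report only what shows in the picture. A call takes as long as a camera call.
- find_in(picture, target): "rect" ([centre column, centre row, width, height] in pixels, round what is visible of it).
- trace(picture, target): "region" (384x512 bool, what is visible of it) and "rect" ([centre column, centre row, width, height] in pixels, round what is visible of it).
The state is a dict: "clock": time; "joints": joint angles; "qd": joint speeds; "effort": joint torques, N m; "eef_pos": TCP position; "eef_rot": TCP orientation; "wrist_force": force on the tool from outside, world axes, zero at the start; "moment": the same for the moment, N m; "finger_gap": finger opening in mm; "finger_force": force on a finger pad.
Only numpy, scipy, OpenCV 4.12 (cv2) and the standard library are available. Lean on these libraries where they do the work, as an engineer would, in place of code of your own. Each camera call takes 0.05 s, during which the arm holds its last target. There are 200 camera calls.

## Working session

There is one attempt and no reset: what is moved stays moved. The work goes in short steps, Python scripts to look and compute and a tool call to move; the robot and the scene stay as the last step left them, time stands still between calls to the robot, and variables do not carry over. Pictures are saved under pics/ and viewed, at most 14 in all, crops included, and the job is handed in when it is done.

Besides the shell and the picture viewer there is one more tool, called after "Emit:" by a JSON object that holds its "op" and its "data". arm_command: Moves the arm, as the interface text tells. Its arguments: {"type":"object","properties":{"steps":{"type":"array","items":{"type":"array","items":{"type":"number"}}},"force":{"type":"number"}},"required":["steps"]}

```bash
mkdir -p pics
cat > h.py <<'E'
import numpy as np, cv2
from cell import monitor, imaging, job, find_in, trace
def ray(c,u,v):
    K=c["mtx"];V=np.array(c["view"]);R=V[:3,:3];t=V[:3,3]
    d=np.array([(u-K[0][2])/K[0][0],(v-K[1][2])/K[1][1],1.0])
    return -R.T@t, R.T@d
def at_z(c,u,v,z):
    o,d=ray(c,u,v); return o+d*(z-o[2])/d[2]
def proj(c,p):
    V=np.array(c["view"]);q=V[:3,:3]@np.array(p,float)+V[:3,3];q=np.array(c["mtx"])@q;return q[:2]/q[2]
E
python3 - <<'E'
from h import *
print(monitor.read_state())
ims=[]
for n in("top","scene"):
    c=imaging.camera(n); cv2.imwrite(f"pics/{n}0.png",cv2.cvtColor(c["img"],cv2.COLOR_RGB2BGR))
    print(n,np.round(c["mtx"],1).tolist(),np.round(c["view"],3).tolist())
    for t in["magazine","push_lip","button_post","tray_tab","tray_center","counting_mat","tin_center","tape_center"]:
        r=find_in(c,t)[:2]
        print(t,[(np.round(x["rect"],1).tolist(),round(x["p"],2)) for x in r], [at_z(c,*x["rect"][:2],{"push_lip":50,"button_post":60,"tray_tab":77,"tray_center":57,"magazine":12}.get(t,4)).round(0).tolist() for x in r])
E
cd pics; python3 -c "
import cv2
for n in('top0','scene0'): cv2.imwrite(n+'b.png',cv2.resize(cv2.imread(n+'.png'),(800,600),interpolation=2))"
```

```text
{'clock': 0.0, 'joints': array([ 1.05341644e+00,  3.00452629e-01,  1.52159688e+00, -1.32860150e-05,
        1.32070438e+00, -6.66089672e-02]), 'qd': array([-0.00097959, -0.00139035, -0.0006098 ,  0.00033874, -0.00035502,
        0.00034799]), 'effort': array([ 1.52254630e-03, -5.31798720e+01, -3.52737129e+01,  7.09382258e-02,
        2.43862916e-02, -9.44569138e-05]), 'eef_pos': array([239.49938548, 494.83968499, 223.88976841]), 'eef_rot': array([-3.14043313e+00, -6.44516324e-05,  2.69082500e+00]), 'wrist_force': array([ 0.49104182, -0.05872061,  0.10394418]), 'moment': array([-0.00955679, -0.00220638,  0.02220315]), 'finger_force': 0.0, 'finger_gap': 93.7955190126088}
top [[457.1, 0.0, 259.4], [0.0, 457.1, 186.1], [0.0, 0.0, 1.0]] [[-0.012, -1.0, -0.002, 45.061], [-0.986, 0.012, -0.166, 543.493], [0.166, -0.0, -0.986, 1391.814], [0.0, 0.0, 0.0, 1.0]]
magazine [([245.8, 170.2, 86.6, 91.4], 0.79), ([246.8, 175.6, 48.1, 61.2], 0.57)] [[602.0, 82.0, 12.0], [585.0, 79.0, 12.0]]
push_lip [([248.4, 173.2, 50.7, 56.1], 0.65), ([250.0, 171.4, 81.3, 88.4], 0.31)] [[585.0, 73.0, 50.0], [591.0,
[... 826 characters left out ...]
887], [0.0, 0.0, 0.0, 1.0]]
magazine [([263.9, 185.8, 81.9, 52.7], 0.61)] [[603.0, 63.0, 12.0]]
push_lip [([259.2, 184.1, 59.4, 39.8], 0.79)] [[572.0, 53.0, 50.0]]
button_post [([241.5, 202.9, 19.8, 14.1], 0.41)] [[472.0, 19.0, 60.0]]
tray_tab [([258.8, 176.5, 43.0, 28.8], 0.72)] [[575.0, 60.0, 77.0]]
tray_center [([243.6, 202.5, 17.1, 12.8], 0.23)] [[480.0, 18.0, 57.0]]
counting_mat [([320.9, 285.2, 65.4, 70.5], 0.89), ([266.0, 186.3, 87.2, 56.0], 0.22)] [[488.0, -310.0, 4.0], [612.0, 63.0, 4.0]]
tin_center [([160.1, 167.7, 19.8, 21.4], 0.78)] [[376.0, 369.0, 4.0]]
tape_center [([261.1, 183.2, 56.9, 38.3], 0.67), ([348.2, 214.5, 29.0, 20.8], 0.66)] [[608.0, 84.0, 4.0], [737.0, -195.0, 4.0]]
```

```bash
cd pics; python3 -c "
import cv2,numpy as np
a=cv2.imread('top0.png')[110:240,185:315];b=cv2.imread('scene0.png')[130:240,205:335]
a=cv2.resize(a,(400,400),interpolation=2);b=cv2.resize(b,(400,338),interpolation=2);b=cv2.copyMakeBorder(b,0,62,0,0,0)
cv2.imwrite('crop0.png',np.hstack([a,b]))"
```

```text
(no output)
```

View pics/crop0.png

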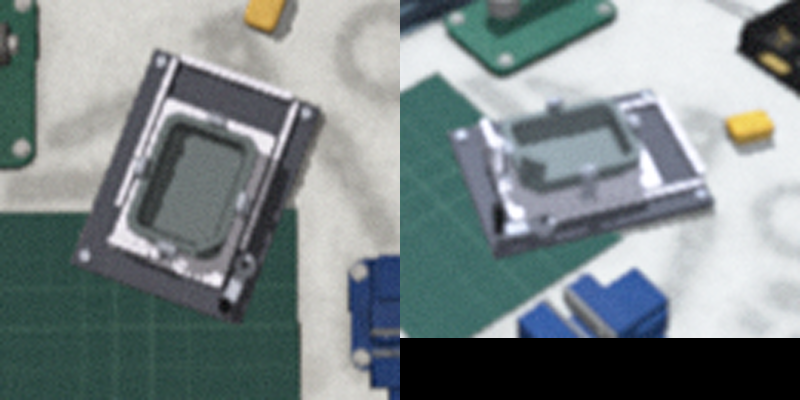

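View pics/scene0b.png

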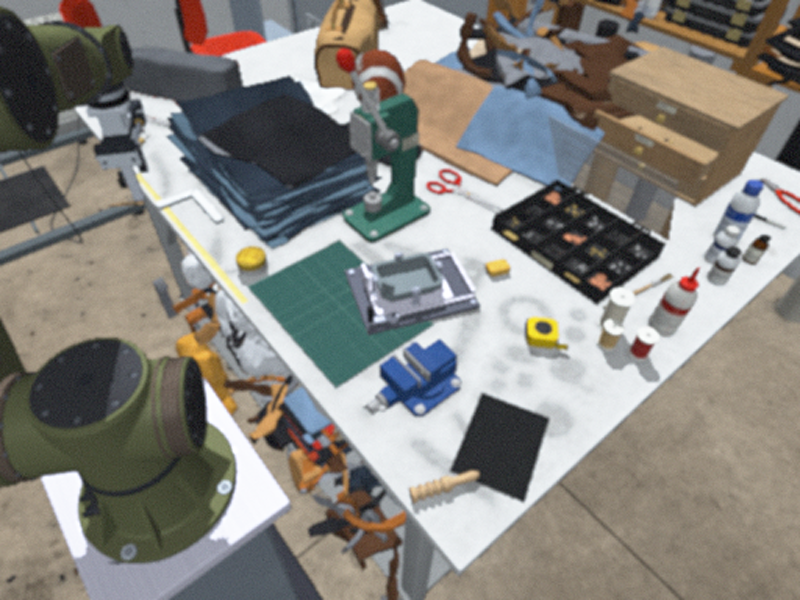

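Emit:
{"op": "arm_command", "data": {"steps": [[1,-430,-275,-76,-5],[1,-430,-275,-76,-5],[1,-430,-275,-76,-5],[1,-430,-275,-76,-5],[1,-430,-275,-76,-5],[1,-430,-275,-76,-5],[1,-430,-275,-76,-5],[1,-430,-275,-76,-5],[1,-430,-275,-76,-5],[1,-430,-275,-76,-5],[1,-430,-275,-76,-5],[1,-430,-275,-76,-5]]}}

```text
clock: 2.4
eef_pos: [506.4, 61.4, 300.5]
eef_rot: [3.141, -0.0, 2.78]
wrist_force: [-0.1, -0.0, 1.2]
finger_gap: 94.0
finger_force: 0.0
```

```bash
cat >> h.py <<'E'
def fray(c,u,v):
    K=c["mtx"];V=np.array(c["view"]);R=V[:3,:3];t=V[:3,3]
    x=(u-K[0][2])/K[0][0];y=(v-K[1][2])/K[1][1];r=np.hypot(x,y)
    d=np.array([np.sin(r)*x/max(r,1e-9),np.sin(r)*y/max(r,1e-9),np.cos(r)])
    return -R.T@t,R.T@d
def fz(c,u,v,z):
    o,d=fray(c,u,v);return o+d*(z-o[2])/d[2]
def fproj(c,p):
    V=np.array(c["view"]);q=V[:3,:3]@np.array(p,float)+V[:3,3]
    th=np.arctan2(np.hypot(q[0],q[1]),q[2]);s=th/np.hypot(q[0],q[1]);K=c["mtx"]
    return np.array([K[0][2]+K[0][0]*q[0]*s,K[1][2]+K[1][1]*q[1]*s])
def save(c,n,s=1.5):
    cv2.imwrite(f"pics/{n}.png",cv2.cvtColor(cv2.resize(c["img"],None,fx=s,fy=s,interpolation=2),cv2.COLOR_RGB2BGR))
E
python3 - <<'E'
from h import *
s=monitor.read_state();print(s["clock"],s["eef_pos"],s["eef_rot"],s["joints"])
c=imaging.camera("wrist");save(c,"w1");np.save("w1.npy",c,allow_pickle=True)
print(np.round(c["mtx"],1).tolist(),np.round(c["view"],3).tolist())
for t,z in [("magazine",12),("push_lip",50),("button_post",55),("tray_tab",72),("tray_center",57),("stack_top",57)]:
    for x in find_in(c,t)[:2]: print(t,np.round(x["rect"],1).tolist(),round(x["p"],2),fz(c,*x["rect"][:2],z).round(0))
E
```

```text
2.4 [506.37783374  61.36932128 300.48192425] [ 3.14147256e+00 -2.04710094e-05  2.77981427e+00] [ 4.87313359e-02  1.61121320e-01  1.51515805e+00  1.18947025e-04
  1.46528412e+00 -1.16029913e+00]
[[297.3, 0.0, 251.5], [0.0, 297.3, 183.6], [0.0, 0.0, 1.0]] [[0.354, 0.935, 0.0, -237.047], [0.906, -0.342, 0.251, -483.097], [0.235, -0.088, -0.968, 352.231], [0.0, 0.0, 0.0, 1.0]]
push_lip [284.6, 206.9, 82.6, 112.5] 0.65 [589.  83.  50.]
push_lip [286.9, 210.6, 73.7, 89.9] 0.34 [596.  84.  50.]
button_post [233.3, 157.6, 11.5, 44.1] 0.98 [493.  40.  55.]
tray_tab [286.2, 211.9, 74.5, 87.5] 0.89 [589.  83.  72.]
tray_center [285.5, 211.9, 71.8, 90.5] 0.7 [594.  82.  57.]
stack_top [286.0, 208.2, 86.8, 112.5] 0.62 [589.  84.  57.]
```

View pics/w1.png

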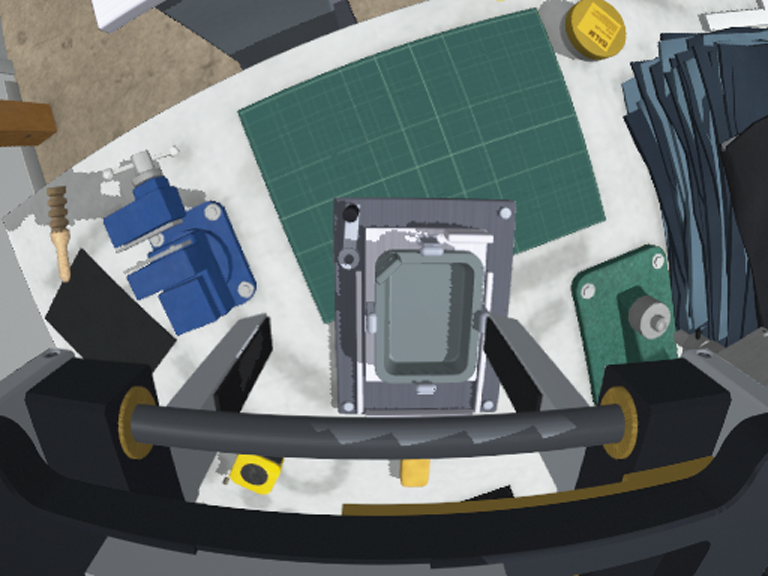

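The wrist picture shows the magazine with the post at about (350,212), the pivot at (348,259), the tab at (390,262) and the lip at (480,238). All are in picture pixels at 1.5x. I'll enlarge that area.

Run:
```python
from h import *
c=np.load("w1.npy",allow_pickle=True).item()
cv2.imwrite("pics/w1c.png",cv2.cvtColor(cv2.resize(c["img"][125:285,215:355],None,fx=4.2,fy=3.75,interpolation=2)[:600],cv2.COLOR_RGB2BGR))
```

```text
(no output)
```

View pics/w1c.png

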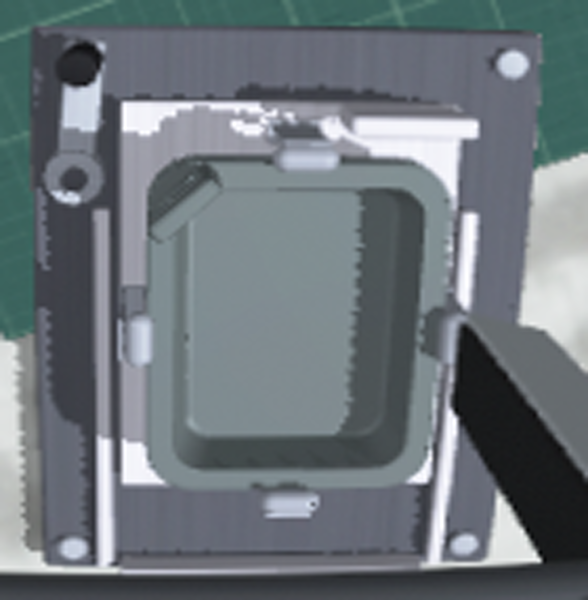

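Run:
```python
from h import *
c=np.load("w1.npy",allow_pickle=True).item()
P=lambda x,y,z: fz(c,215+x/4.2,125+y/3.75,z)
for n,x,y,z in [("cFR",34,30,12),("cFL",540,35,12),("cBL",490,562,12),("sFL",512,64,14),("sBR",74,547,14),("sBL",465,545,14),("post",78,58,64),("pivot",73,178,22),("lipL",478,120,55),("lipR",350,115,55),("tabtop",183,198,85),("flF",290,160,57),("flR",148,330,57),("flB",290,487,57),("flL",443,330,57)]: print(n,P(x,y,z).round(1))
# model check
psi=np.arctan2(*(P(512,64,14)-P(465,545,14))[1::-1]);
d=P(465,545,14)-P(512,64,14);psi=np.arctan2(d[1],d[0]);d2=P(465,545,14)-P(74,547,14);print("psi",psi,np.arctan2(d2[1],d2[0])-np.pi/2,np.hypot(*d[:2]),np.hypot(*d2[:2]))
```

```text
cFR [458.4  34.1  12. ]
cFL [524.2 209.   12. ]
cBL [758.7 121.8  12. ]
sFL [531.8 194.3  14. ]
sBR [682.5 -39.8  14. ]
sBL [743.2 113.7  14. ]
post [470.6  49.7  64. ]
pivot [518.7  26.3  22. ]
lipL [539.6 166.6  55. ]
lipR [522.7 125.7  55. ]
tabtop [526.   64.4  85. ]
flF [531.4 101.1  57. ]
flR [577.4  33.2  57. ]
flB [660.5  57.3  57. ]
flL [614.8 129.9  57. ]
psi -0.3641497576996023 -0.376174860181568 226.18383388270004 165.0274971033749
```

Emit:
{"op": "arm_command", "data": {"steps": [[0,32,85,0,0],[0,32,85,0,0],[0,32,85,60,0],[0,32,85,120,0],[0,32,85,180,0],[0,32,85,225,0],[0,32,85,255,0],[0,32,85,255,0],[0,32,85,255,0],[0,12,85,255,0],[0,0,85,255,0],[0,-10,85,255,0],[0,-17,85,255,0],[0,-20,85,255,0],[0,-20,85,255,0]]}}

```text
clock: 4.62
eef_pos: [556.0, 132.4, 45.4]
eef_rot: [-3.142, 0.0, 2.778]
wrist_force: [-1.4, 0.5, -0.7]
finger_gap: 0.3
finger_force: 0.0
```

Emit:
{"op": "arm_command", "data": {"steps": [[0,-2,0,0,0],[0,-4,0,0,0],[0,-4,0,0,0]]}}

```text
clock: 5.0
eef_pos: [557.8, 131.7, 45.3]
eef_rot: [-3.14, -0.004, 2.778]
wrist_force: [-15.4, 3.9, 8.9]
finger_gap: 0.3
finger_force: 7.9
```

Emit:
{"op": "arm_command", "data": {"steps": [[0,20,0,0,0],[0,20,0,0,0],[0.5,20,0,-60,0],[0.5,40,-40,-120,0],[0.5,60,-90,-120,0],[0.5,60,-107,-120,0],[0.5,60,-107,-120,0]]}}

```text
clock: 5.88
eef_pos: [466.0, 51.7, 165.7]
eef_rot: [3.141, 0.001, 2.776]
wrist_force: [0.8, 0.1, 0.2]
finger_gap: 45.6
finger_force: 0.0
```

Run:
```python
from h import *
c=imaging.camera("wrist");save(c,"w2");np.save("w2.npy",c,allow_pickle=True)
for x in find_in(c,"button_post")[:2]: print(np.round(x["rect"],1).tolist(),round(x["p"],2))
```

```text
(no output)
```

View pics/w2.png

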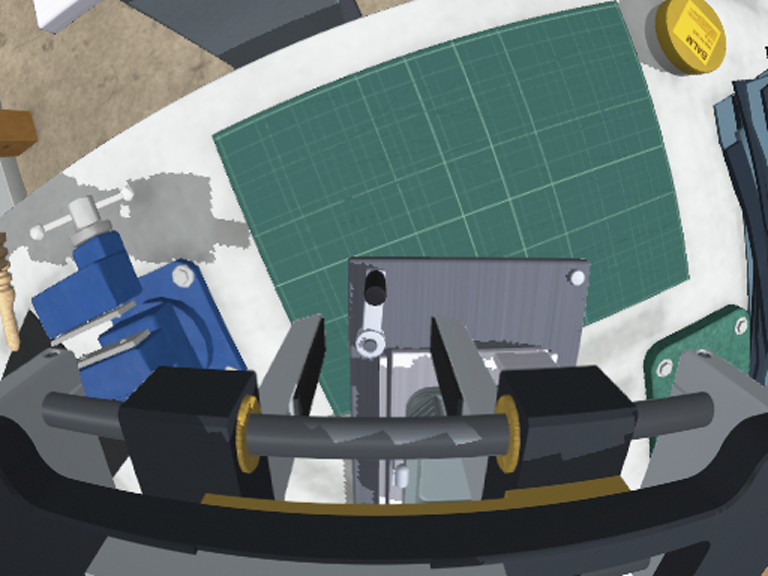

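Run:
```python
from h import *
c=np.load("w2.npy",allow_pickle=True).item()
def P(n,x,y,z):
    p=fz(c,x/1.5,y/1.5,z);print(n,p.round(1),"a,b",round(p[0]*.9354-p[1]*.3537,1),round(p[0]*.3537+p[1]*.9354,1))
P("top",375.5,294,64);P("base",376,272,24);P("pivot",369.5,344,24)
P("plateFR",390,350,21);P("screw",577,277,14);P("lipL",553,352,55);P("cFR",350,260,12);P("cFL",590,263,12)
P("tab",425,400,85)
cv2.imwrite("pics/w2c.png",cv2.cvtColor(cv2.resize(c["img"][165:305,225:405],None,fx=4,fy=4,interpolation=2),cv2.COLOR_RGB2BGR))
```

```text
top [472.9  48.5  64. ] a,b 425.2 212.7
base [469.3  50.1  24. ] a,b 421.3 212.9
pivot [518.8  26.1  24. ] a,b 476.1 207.9
plateFR [530.1  38.1  21. ] a,b 482.4 223.2
screw [531.2 194.2  14. ] a,b 428.2 369.6
lipL [561. 149.  55.] a,b 472.1 337.9
cFR [457.   34.6  12. ] a,b 415.3 194.1
cFL [525.1 208.8  12. ] a,b 417.4 381.0
tab [543.1  54.9  85. ] a,b 488.6 243.4
```

View pics/w2c.png

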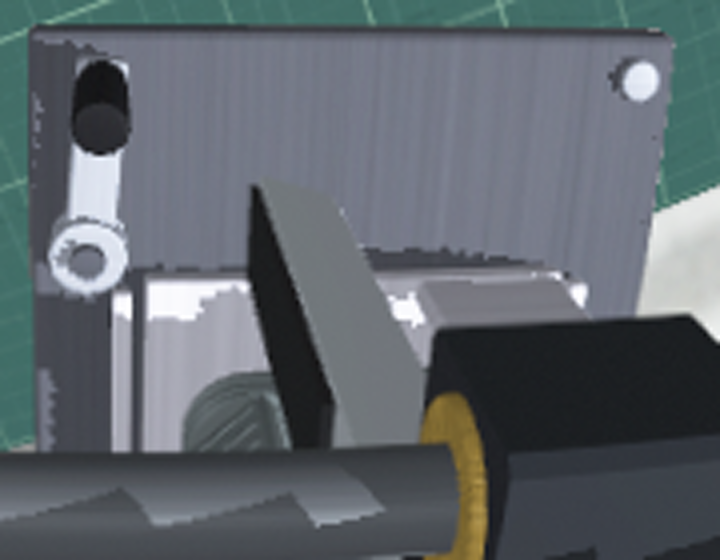

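Emit:
{"op": "arm_command", "data": {"force": 10, "steps": [[0.45,-8,0,0,0],[0.45,-8,0,60,0],[0.45,-8,0,100,0],[0.45,-8,0,117,0],[0.45,-8,0,117,0],[0,-8,0,117,0],[0,-8,0,117,0],[0,-8,0,117,0],[0,-8,0,117,0],[0,-8,0,117,0]]}}

```text
clock: 7.22
eef_pos: [473.1, 49.6, 48.9]
eef_rot: [3.141, 0.001, 2.778]
wrist_force: [-1.3, -1.2, 6.2]
finger_gap: 13.5
finger_force: 10.0
```

Emit:
{"op": "arm_command", "data": {"steps": [[0,-1,6.5,0,0],[0,-3.5,13,0,0],[0,-6.5,19.5,0,0],[0,-11,25,0,0],[0,-16,30.5,0,0],[0,-21.5,34.5,0,0],[0,-21.5,34.5,0,0]]}}

```text
clock: 8.1
eef_pos: [505.7, 74.4, 48.3]
eef_rot: [3.141, 0.0, 2.778]
wrist_force: [-0.8, -1.2, 1.8]
finger_gap: 13.4
finger_force: 10.0
```

Following well. Next is the rest of the arc.

Emit:
{"op": "arm_command", "data": {"steps": [[0,-5.5,3,0,0],[0,-11,5,0,0],[0,-16,6.5,0,0],[0,-20.5,7.5,0,0],[0,-24,7.5,0,0],[0,-26,7.5,0,0],[0,-26,7.5,0,0],[0,-26,7.5,0,0]]}}

```text
clock: 9.1
eef_pos: [532.3, 72.0, 48.4]
eef_rot: [3.141, 0.0, 2.778]
wrist_force: [0.6, -0.4, -3.6]
finger_gap: 13.8
finger_force: 10.0
```

Emit:
{"op": "arm_command", "data": {"steps": [[0,-2,0,0,0],[0,-4,0,0,0],[0,-5,0,0,0],[0,-5,0,0,0]]}}

```text
clock: 9.6
eef_pos: [535.5, 70.8, 48.1]
eef_rot: [-3.141, -0.004, 2.778]
wrist_force: [-12.7, 5.8, 2.2]
finger_gap: 13.9
finger_force: 10.0
```

Emit:
{"op": "arm_command", "data": {"steps": [[0.3,1,0,0,0],[0.3,1,0,0,0],[0.3,1,0,-50,0],[0.3,1,0,-110,0],[0.5,60,0,-160,0],[0.5,90,0,-190,0],[0.5,90,0,-190,0],[0.5,90,0,-190,0]]}}

```text
clock: 10.6
eef_pos: [453.1, 102.0, 238.2]
eef_rot: [3.142, 0.0, 2.778]
wrist_force: [0.4, -0.1, -1.4]
finger_gap: 46.9
finger_force: 0.0
```

Run:
```python
from h import *
print(monitor.read_state()["eef_pos"])
c=imaging.camera("wrist");np.save("w3.npy",c,allow_pickle=True)
cv2.imwrite("pics/w3c.png",cv2.cvtColor(cv2.resize(c["img"][145:285,205:385],None,fx=4,fy=4,interpolation=2),cv2.COLOR_RGB2BGR))
```

```text
[453.0811981  101.99989049 238.16103478]
```

View pics/w3c.png

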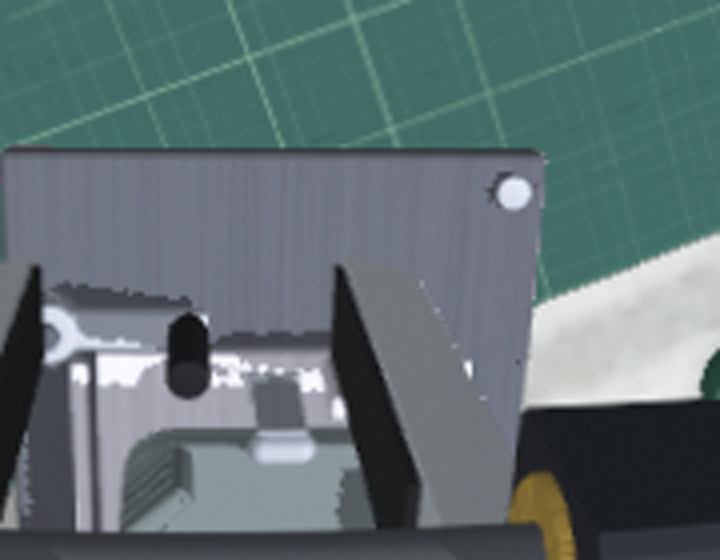

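Run:
```python
from h import *
def P(c,n,u,v,z):
    p=fz(c,u,v,z);print(n,p.round(1),"a,b",round(p[0]*.9354-p[1]*.3537,1),round(p[0]*.3537+p[1]*.9354,1))
c=np.load("w1.npy",allow_pickle=True).item()
P(c,"tab0",215+187/4.2,125+208/3.75,85)
P(c,"plateFR0",215+122/4.2,125+101/3.75,21)
P(c,"plateFmid0",215+240/4.2,125+103/3.75,21)
c=np.load("w3.npy",allow_pickle=True).item()
for n,x,y,z in [("post",188,378,64),("postbase",190,330,24),("pivot",57,335,24),("flF",215,432,57),("clip",283,450,67),("plateFR",95,352,21),("cFL",543,152,12),("screw",514,193,14)]: P(c,n,205+x/4,145+y/4,z)
```

```text
tab0 [529.8  64.3  85. ] a,b 472.8 247.6
plateFR0 [495.8  54.1  21. ] a,b 444.6 225.9
plateFmid0 [511.4  93.2  21. ] a,b 445.4 268.1
post [534.1  72.5  64. ] a,b 473.9 256.7
postbase [535.  73.  24.] a,b 474.6 257.5
pivot [520.7  29.4  24. ] a,b 476.7 211.7
flF [558.5  72.6  57. ] a,b 496.8 265.5
clip [567.4  92.1  67. ] a,b 498.2 286.8
plateFR [532.4  38.6  21. ] a,b 484.3 224.4
cFL [522.6 208.8  12. ] a,b 415.0 380.2
screw [532.3 194.3  14. ] a,b 429.2 370.0
```

Emit:
{"op": "arm_command", "data": {"force": 12, "steps": [[0.5,-40,-3,20,10],[0.5,-85,-6,50,20],[0.5,-124,-9,80,30],[0.5,-124,-9,110,40],[0.5,-124,-9,125,45],[0.5,-124,-9,140,45],[0.5,-124,-9,152,45],[0.5,-124,-9,152,45],[0.5,-124,-9,152,45]]}}

```text
clock: 11.78
eef_pos: [565.8, 49.7, 87.0]
eef_rot: [3.141, 0.0, 1.993]
wrist_force: [0.2, 0.8, -0.0]
finger_gap: 47.1
finger_force: 0.0
```

Run:
```python
from h import *
c=imaging.camera("wrist");np.save("w4.npy",c,allow_pickle=True);d=imaging.camera("scene")
s=monitor.read_state();print(s["joints"],fproj(c,s["eef_pos"]))
a=cv2.resize(c["img"][130:330,150:350],(500,500),interpolation=2)
b=cv2.resize(d["img"][130:230,205:255+10],(300,500),interpolation=2)
cv2.imwrite("pics/w4.png",cv2.cvtColor(np.hstack([a,b]),cv2.COLOR_RGB2BGR))
```

```text
[ 2.31220415e-02  4.86101400e-01  1.60371160e+00 -1.13102319e-05
  1.05061528e+00 -3.99157616e-01] [250.96576838 234.36484215]
```

View pics/w4.png

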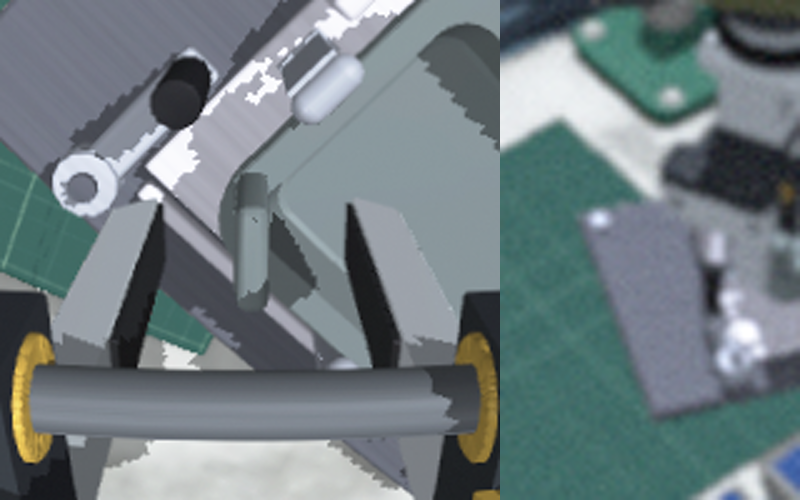

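The tab stands midway between the fingers, at about (252,262) in the crop, which is where the TCP projects. I'll close on it.

Emit:
{"op": "arm_command", "data": {"force": 12, "steps": [[0,0,0,0,0],[0,0,0,0,0],[0,0,0,0,0],[0,0,0,0,0],[0,0,0,0,0],[0,0,0,0,0]]}}

```text
clock: 12.62
eef_pos: [565.5, 49.6, 86.4]
eef_rot: [-3.142, 0.0, 1.993]
wrist_force: [1.0, -1.3, 0.6]
finger_gap: 7.7
finger_force: 12.0
```

Emit:
{"op": "arm_command", "data": {"steps": [[0,-0.2,1.2,-3.5,0],[0,-0.4,2.4,-7,0],[0,-0.6,3.7,-10.4,0],[0,-0.8,5,-13.8,0],[0,-0.8,5,-13.8,0]]}}

```text
clock: 13.25
eef_pos: [570.3, 50.9, 100.6]
eef_rot: [-3.141, 0.0, 1.993]
wrist_force: [-2.7, -0.5, -1.5]
finger_gap: 9.2
finger_force: 12.2
```

Run:
```python
from h import *
s=monitor.read_state();print(s["wrist_force"],s["moment"],s["finger_gap"],s["eef_rot"])
c=imaging.camera("wrist")
a=cv2.resize(c["img"][100:300,130:390],(780,600),interpolation=2)
cv2.imwrite("pics/w5.png",cv2.cvtColor(a,cv2.COLOR_RGB2BGR))
```

```text
[-2.70313519 -0.47000886 -1.50715478] [-0.32100525  0.77652602  0.08395744] 9.221627069120837 [-3.14134274e+00  6.35539024e-05  1.99274374e+00]
```

View pics/w5.png

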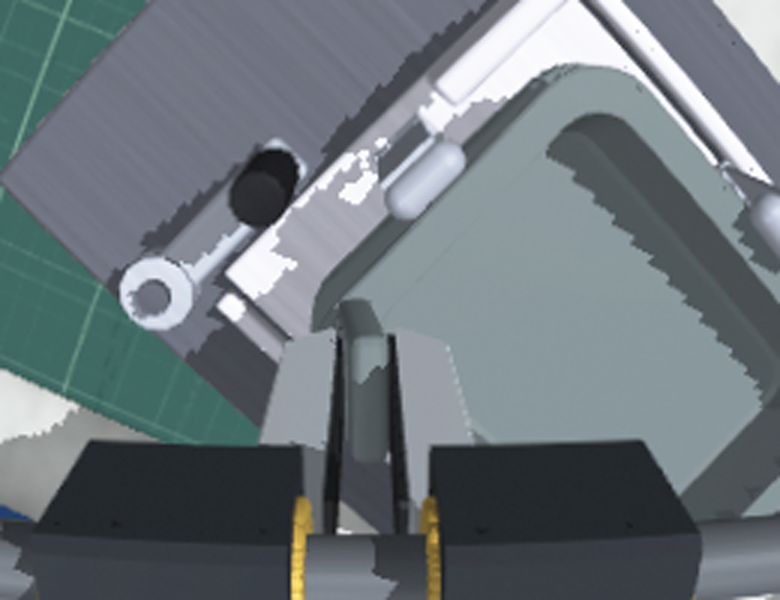

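Emit:
{"op": "arm_command", "data": {"steps": [[0,-0.2,1.5,-3.3,0],[0,-0.5,3.1,-6.6,0],[0,-0.8,4.7,-9.9,0],[0,-1.1,6.4,-13.1,0],[0,-1.1,6.4,-13.1,0]]}}

```text
clock: 13.92
eef_pos: [576.1, 52.4, 113.5]
eef_rot: [-3.14, -0.0, 1.992]
wrist_force: [-7.3, -2.4, 0.8]
finger_gap: 10.5
finger_force: 12.3
```

Run:
```python
from h import *
s=monitor.read_state();print(s["wrist_force"],s["moment"],s["finger_gap"],s["eef_rot"])
c=imaging.camera("wrist")
a=c["img"][100:300,130:390];d=imaging.camera("scene")["img"][130:230,200:330]
a=cv2.resize(a,(450,346),interpolation=2);d=cv2.resize(d,(345,346),interpolation=2)
cv2.imwrite("pics/w6.png",cv2.cvtColor(np.hstack([a,d]),cv2.COLOR_RGB2BGR))
```

```text
[-7.31148517 -2.37827243  0.8192494 ] [-0.56744655  1.75215773  0.01835628] 10.543937872509934 [-3.13980168e+00 -4.20840713e-04  1.99248370e+00]
```

View pics/w6.png

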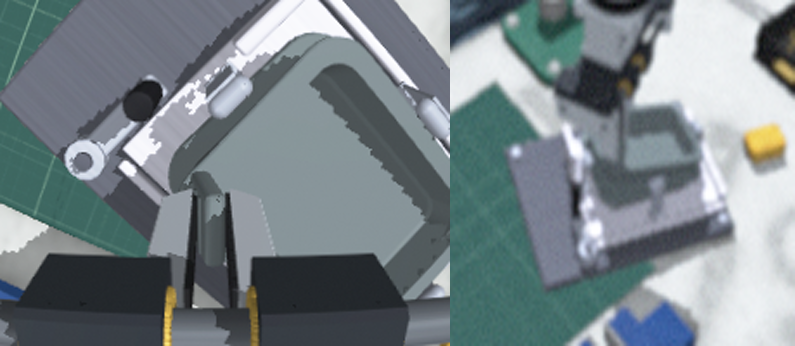

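Emit:
{"op": "arm_command", "data": {"steps": [[0,0.2,-1,-3.2,0],[0,0,0.5,-6.4,0],[0,-0.3,2,-9.6,0],[0,-0.7,4,-12.8,0],[0,-1,6,-16,0],[0,-1,6,-16,0]]}}

```text
clock: 14.78
eef_pos: [582.7, 54.1, 129.6]
eef_rot: [3.141, 0.0, 1.993]
wrist_force: [-3.6, -1.8, -0.2]
finger_gap: 11.8
finger_force: 12.1
```

Emit:
{"op": "arm_command", "data": {"force": 14, "steps": [[0,-0.3,2,-3.5,0],[0,-0.6,4,-7,0],[0,-0.6,4,-12,0],[0,-0.6,4,-20,0],[0,-0.6,4,-28,0],[0,-0.6,4,-36,0],[0,-0.6,4,-36,0]]}}

```text
clock: 15.65
eef_pos: [586.8, 55.3, 166.3]
eef_rot: [3.14, 0.001, 1.993]
wrist_force: [0.8, -0.8, -1.7]
finger_gap: 7.7
finger_force: 14.0
```

Run:
```python
from h import *
s=monitor.read_state();print(s["wrist_force"],s["moment"],s["finger_gap"],s["eef_rot"])
c=imaging.camera("wrist")
a=c["img"][80:300,130:430];d=imaging.camera("scene")["img"][130:230,200:330]
a=cv2.resize(a,(450,330),interpolation=2);d=cv2.resize(d,(345,330),interpolation=2)
cv2.imwrite("pics/w7.png",cv2.cvtColor(np.hstack([a,d]),cv2.COLOR_RGB2BGR))
```

```text
[ 0.84700716 -0.75684835 -1.73321975] [-0.08572856  0.02966999 -0.0309246 ] 7.713572012084577 [3.14007534e+00 5.58492334e-04 1.99271597e+00]
```

View pics/w7.png

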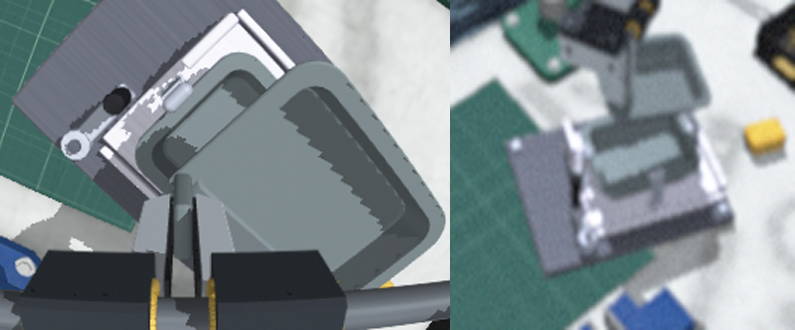

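Emit:
{"op": "arm_command", "data": {"force": 45, "steps": [[0,0,0,0,0],[0,0,0,-10,0],[0,0,0,-25,0],[0,0,0,-45,0],[0,0,0,-65,0],[0,-5,-5,-85,0],[0,-15,-16,-100,0],[0,-32,-35,-107,0],[0,-54,-59,-110,0],[0,-78,-85,-110,0],[0,-104,-113,-110,0],[0,-131,-143,-110,0],[0,-158,-172,-110,0],[0,-185,-202,-110,0],[0,-212,-231,-110,0],[0,-236,-257,-110,0],[0,-256,-279,-110,0],[0,-271,-295,-110,0],[0,-280,-305,-110,0],[0,-283,-308,-110,0]]}}

```text
clock: 18.25
eef_pos: [420.9, -329.5, 275.6]
eef_rot: [3.142, 0.0, 1.992]
wrist_force: [0.3, -0.3, -0.7]
finger_gap: 7.6
finger_force: 45.0
```

Run:
```python
from h import *
s=monitor.read_state();print(s["wrist_force"],s["moment"],s["finger_gap"],s["eef_pos"],s["eef_rot"])
ct=imaging.camera("top");cs=imaging.camera("scene");c=imaging.camera("wrist")
for n,k in(("top",ct),("scene",cs)):
    for t in("counting_mat","tray_center"):
        for x in trace(k,t)[:1]:
            r=x["rect"];print(n,t,np.round(r,1),round(x["p"],2),at_z(k,r[0],r[1],4 if t!="tray_center" else 243).round(0))
p=np.array(s["eef_pos"]);q=p+[66.5,17.6,-29];print("pred",proj(ct,q),proj(cs,q))
ims=[cv2.resize(ct["img"][150:290,310:450],(260,260)),cv2.resize(cs["img"][170:340,230:400],(260,260)),cv2.resize(c["img"][60:320,130:390],(260,260))]
cv2.imwrite("pics/f.png",cv2.cvtColor(np.hstack(ims),cv2.COLOR_RGB2BGR))
```

```text
[ 0.30388418 -0.33614796 -0.70338592] [-0.08487477  0.09939206  0.03941355] 7.602704829203494 [ 420.86133325 -329.52188681  275.56540453] [3.14155563e+00 8.12964868e-05 1.99186521e+00]
top counting_mat [364.  205.2  50.7  58.3] 0.81 [ 485. -297.    4.]
top tray_center [389.  192.4  43.2  50. ] 0.8 [ 489. -311.  243.]
scene counting_mat [321.2 287.1  65.1  71.1] 0.64 [ 485. -314.    4.]
scene tray_center [340.3 239.6  63.2  38.3] 0.81 [ 482. -324.  243.]
pred [389.78948473 192.87894642] [338.05890116 233.83445704]
```

View pics/f.png

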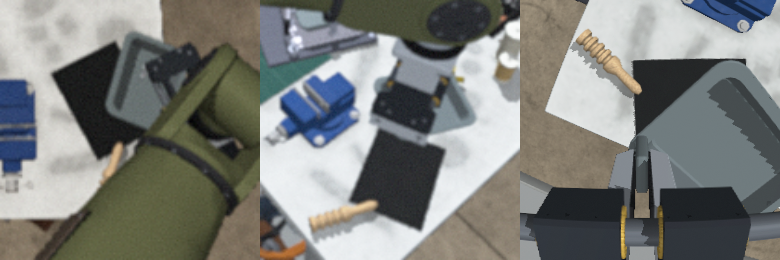

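```bash
python3 -c "
from cell import job;print(job.sign_off())"
```

```text
the job is handed in; nothing more can be done
None
```

The job is handed in, with no verdict returned: the carriage was pushed to its stop, the turn button swung across to its stop behind it, and the top tray peeled tab corner first; by my measurements it is held level about 23 cm up, within about 2 mm of the mat's middle, at about 18 s of the 67 s allowed.

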